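# Stand the grill fork in the steel mug, leaning away from its handle

### The arm

A 6-joint arm with a two-finger parallel gripper is mounted at the origin on the work surface. World frame = base frame: x ahead of the robot, y to its left, z up, the work surface at z = 0. Lengths are in mm, angles in rad, forces in N, time in s.
With the tool pointing down it reaches from about 350 to 850 mm from the base axis. Payload 8.1 kg.
Tool frame: the origin (TCP) lies on the centre line of the jaws, within the pads' length; the fingertips stand 11 mm ahead of it and the grasp point (between the pads) lies 8 mm behind it (bot.tip_extent is the distance from the TCP to the fingertips, in mm); z points along the fingers, y is the direction in which the jaws open and shut (so a half turn about z gives the same grasp; the last joint's range is limited). The gripper opens to 93 mm and grips with 3 to 60 N. Pads are 15 mm wide; open, the fingers measure 128 mm over their backs; the gripper's body (75 mm by 188 mm) begins 65 mm behind the grasp point.
Start: joints at [1.208, 0.13, 1.488, -0, 1.523, -0.085], TCP at [164.522, 577.008, 229.635] pointing down, gripper open.
Joint ranges: [-2.96, 2.96], [-0.89, 2.26], [0.02, 2.5], [-1.34, 4.48], [0, 2.73], [-2.66, 2.66]. Speed limits (rad/s): [2.39, 2.39, 2.79, 3.14, 3.14, 3.14].

### API

Orientations are given as a unit quaternion [x, y, z, w].
In Python, from cell import bot, grip, solve_ik, readout, vision gives the robot as it stands. The module is installed in compiled form; this text tells all that it offers. Calls block until the motion is done:
- bot.move_ptp(position, orientation): joint-space move of the TCP to a pose.
- bot.move_linear(position, rotation=None, velocity=150): straight line of the TCP; rotation=None keeps the orientation; velocity is the mean speed in mm/s.
- bot.movej(angles): joint-space move.
- grip(opening, f_grip=None): finger opening in mm; f_grip is the grip in N (None keeps the last); returns when the fingers have stopped.
- bot.hold(seconds).
- solve_ik(position, orientation): joint angles nearest the present ones, or None.
- readout.sense(): the state.
- vision.snapshot(name): name is "scene" or "top" or "wrist"; returns the picture (420x560x3 uint8, red, green, blue); there is no depth.
- vision.camera_info(name): a dict with "vertical_fov" (degrees; the focal length in pixels is half the picture's height over the tangent of half this angle, whatever the lens; pixels are square), "cx", "cy" (the principal point, pixels), "rvec" (rotation vector, rad) and "tvec" (3), from world to camera coordinates, as OpenCV has them; the wrist camera has in their place "tool_from_camera" (4x4, takes a point from camera to tool coordinates, whose origin is the TCP and whose axes are the flange's). Camera axes: x right, y down, z forward; pixel columns grow to the right and rows downward; lengths in mm; the calibration is good to about 2 mm. A picture is of the moment at which its call begins: read the wrist's pose just before it. camera_info takes no time and is no camera call.
A pose or a line that the arm cannot do raises bot.PlanningError and nothing moves.
- bot.close_job(): hands the job in, once; it reports no verdict.
The state is a dict: "t": time; "joint_positions": joint angles; "qd": joint speeds; "effort": joint torques, N m; "tool_pos": TCP position; "orientation": TCP orientation; "wrist_force": force on the tool from outside, world axes, zero at the start; "ft_torque": the same for the moment, N m; "width": finger opening in mm.
Only numpy, scipy, OpenCV 4.12 (cv2) and the standard library are available. Lean on these libraries where they do the work, as an engineer would, in place of code of your own. Each camera call takes 0.05 s, during which the arm holds its last target. There are 200 camera calls.

### The job

Take the two-tined grill fork, the one with the long slim bamboo handle, out of the wooden rack and lower it points down into the tall steel mug. Let go of it so that it leans on the rim on the side opposite the mug's handle, which keeps that handle free to grab. Leave the mug standing where it is, the sharpening steel hanging in the rack and the glass salt cellar in its place.

Things in the scene. Friction and masses are not known exactly. Their poses are not given: they have to be found in the camera images.
- fork_mid (a point): Centre of the grill fork, 195 mm long, 80 g, hanging upright in the rack; z runs from its points (97.5 mm below) to the handle's end (97.5 mm above, 215 mm over the table). From the points up: two tines 45 mm long, 12 mm over both; 6 mm shank; 22 mm collar at 80-84 mm that rests on the rack; round bamboo handle 14 mm across, 111 mm long, to grip. An 80 mm lift straight up frees it.
- hone: Bystander: short sharpening steel with a 34 mm disc guard and stubby bamboo handle, in the rack's other hole 90 mm from the fork. Origin at its rod's lower end, 25 mm over the table, z up; its top is at 144 mm. The fixed wooden rack is 200 x 90 mm and 100 mm high, with two 16 mm holes along its length; either tool may be in either hole.
- mug: Tall steel mug, loose, 0.5 kg, 115 mm high, rim 90 mm across outside and 79 mm inside, straight inside, inner floor 6 mm above the table. Origin at the centre of its underside, z up. Its loop handle is on the +y side and stands out about 35 mm; the side to lean on is -y. It may be turned many ways.
- salt: Bystander: clear glass salt cellar with a steel cap, 60 mm across and 59 mm high, loose on the table. Origin at the centre of its underside, z up.
Things that resemble listed ones, but are neither listed nor needed, are in the scene too. Leave any green or orange look-alike of the part that bears fork_mid alone.

How it is judged:
By the outcome, as a careful person would: the job done as asked, in the order asked, and still so for the second after the job is handed in, with the robot touching nothing.
It also fails if it takes over 35 s, if anything falls off the work surface, if the arm or the gripper's body presses on something with over 40 N, if the wrist force passes 120 N, or if a joint passes its speed limit or range.

## Working session

There is one attempt and no reset: what is moved stays moved. The work goes in short steps, each a Python script; the robot and the scene stay as the last script left them, time stands still between calls to the robot, and variables do not carry over. Pictures are saved under pics/ and viewed, about 8 in all and at most 12, crops included, and the job is handed in when it is done.

```bash
mkdir -p pics; cat > h.py <<'E'
import numpy as np, cv2
from cell import bot, grip, solve_ik, readout, vision
from scipy.spatial.transform import Rotation as R
def shot(n,f):
    s=readout.sense(); im=vision.snapshot(n); cv2.imwrite('pics/'+f,im[:,:,::-1]); return im,s
def cam(n,s=None):
    c=vision.camera_info(n); f=210/np.tan(np.radians(c['vertical_fov'])/2)
    K=np.array([[f,0,c['cx']],[0,f,c['cy']],[0,0,1.]])
    if 'rvec' in c:
        Rm=cv2.Rodrigues(np.array(c['rvec'],float))[0]; t=np.array(c['tvec'],float).reshape(3)
    else:
        T=np.array(c['tool_from_camera']); W=np.eye(4); W[:3,:3]=R.from_quat(s['orientation']).as_matrix(); W[:3,3]=s['tool_pos']
        M=np.linalg.inv(W@T); Rm=M[:3,:3]; t=M[:3,3]
    return K,Rm,t
def ray(n,uv,z,s=None):
    K,Rm,t=cam(n,s); d=Rm.T@np.linalg.solve(K,[uv[0],uv[1],1]); o=-Rm.T@t
    return o+d*(z-o[2])/d[2]
def proj(n,P,s=None):
    K,Rm,t=cam(n,s); p=(Rm@np.array(P,float).reshape(-1,3).T).T+t; q=(K@p.T).T; return q[:,:2]/q[:,2:]
E
python3 - <<'E'
from h import *
a,_=shot('scene','s0.png'); b,_=shot('top','t0.png')
for n in('scene','top'):
    c=vision.camera_info(n); print(n,{k:np.round(v,3) for k,v in c.items() if not isinstance(v,str)})
E
```

```text
scene {'vertical_fov': np.float64(56.877), 'cx': np.float64(285.479), 'cy': np.float64(214.218), 'rvec': array([ 2.114,  0.72 , -0.354]), 'tvec': array([-476.375, -144.439, 1185.825])}
top {'vertical_fov': np.float64(55.208), 'cx': np.float64(283.338), 'cy': np.float64(212.016), 'rvec': array([ 2.198, -2.174,  0.109]), 'tvec': array([-22.427, 566.982, 729.617])}
```

View pics/s0.png

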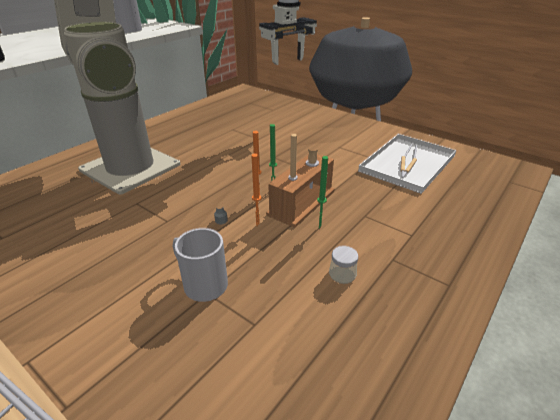

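View pics/t0.png

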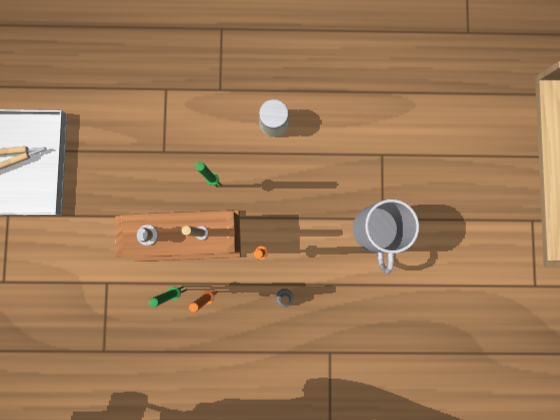

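The top view shows five similar upright forks:
- Green at (207,174) and (165,297).
- Orange at (261,253) and (203,301).
- Natural bamboo at (186,230), with its collar on the rack at (202,233).

The bamboo one fits the description: slim bamboo handle, in the rack. The hone is at (147,235), the mug's rim at (392,227) with its handle toward (387,265), and the salt at (274,118). I'll enlarge the rack to confirm and work out positions.

```bash
python3 - <<'E'
from h import *
im=cv2.imread('pics/t0.png'); s=cv2.imread('pics/s0.png')
A=cv2.resize(im[150:320,100:300],None,fx=3,fy=3,interpolation=2)
B=cv2.resize(im[190:285,340:430],None,fx=4,fy=4,interpolation=2)
C=cv2.resize(s[110:240,235:345],None,fx=4,fy=4,interpolation=2)
cv2.imwrite('pics/cA.png',A)
cv2.imwrite('pics/cBC.png',np.hstack([B,cv2.copyMakeBorder(C,0,0,0,0,0)[:380]]))
r=lambda n,uv,z:print(n,uv,z,ray(n,uv,z).round(0))
r('top',(186,230),215);r('top',(202,233),103);r('scene',(293.5,135),215);r('scene',(293.5,178),102)
r('top',(147,235),144)
for uv in [(207,168),(151,301),(261,253),(194,306),(200,168)]: r('top',uv,215)
r('top',(392,227),115);r('top',(387,268),60);r('scene',(200,245),115)
r('top',(274,113),59);r('top',(285,298),30)
r('top',(116,217),100);r('top',(237,212),100);r('top',(240,256),100);r('top',(117,257),100)
E
```

```text
top (186, 230) 215 [525. 121. 215.]
top (202, 233) 103 [524. 120. 103.]
scene (293.5, 135) 215 [530. 120. 215.]
scene (293.5, 178) 102 [532. 121. 102.]
top (147, 235) 144 [519. 198. 144.]
top (207, 168) 215 [612.  95. 215.]
top (151, 301) 215 [427. 166. 215.]
top (261, 253) 215 [494.  17. 215.]
top (194, 306) 215 [421. 107. 215.]
top (200, 168) 215 [612. 104. 215.]
top (392, 227) 115 [ 537. -195.  115.]
top (387, 268) 60 [ 467. -201.   60.]
scene (200, 245) 115 [ 549. -197.  115.]
top (274, 113) 59 [745.   3.  59.]
top (285, 298) 30 [409. -21.  30.]
top (116, 217) 100 [549. 265. 100.]
top (237, 212) 100 [560.  63. 100.]
top (240, 256) 100 [486.  56. 100.]
top (117, 257) 100 [483. 260. 100.]
```

View pics/cA.png

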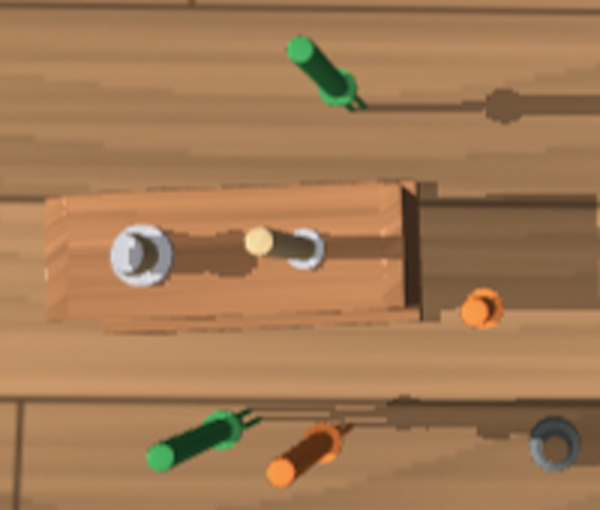

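View pics/cBC.png

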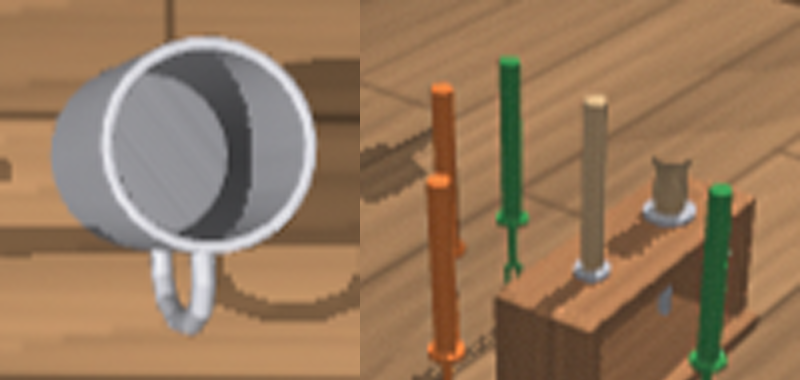

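The crop confirms the bamboo fork in the rack at about (526,120), with the decoys around it. The mug's handle points toward -x, so the lean side is +x. Next I'll check reach for the tilted placing and take a wrist look at the mug and then the fork.

```bash
cat >> h.py <<'E'
def quat(u,th):
    """tool tilted by th so that -z_tool leans toward horizontal unit dir u; jaws across u"""
    u=np.array([u[0],u[1],0])/np.hypot(*u[:2]); z=-(np.cos(th)*np.array([0,0,1])+np.sin(th)*u)
    y=np.cross([0,0,1.],u); x=np.cross(y,z)
    return R.from_matrix(np.c_[x,y,z]).as_quat()
E
python3 - <<'E'
from h import *
for sgn in(1,-1):
    q=quat((1,0),0)
    if sgn<0: q=(R.from_quat(q)*R.from_euler('z',np.pi)).as_quat()
    print(solve_ik([527,120,190],q))
    for th in(.3,.52):
        q=quat((1,0.1),th)
        if sgn<0: q=(R.from_quat(q)*R.from_euler('z',np.pi)).as_quat()
        print(th,solve_ik([600,-190,160],q),solve_ik([640,-190,320],q))
q=readout.sense()['orientation']; print(R.from_quat(q).as_matrix().round(2)); print(np.round(vision.camera_info('wrist')['tool_from_camera'],2))
E
```

```text
[ 1.29015459e-01 -8.65639480e-03  1.70558844e+00 -4.44089210e-16
  1.44466061e+00 -1.44178087e+00]
0.3 [-0.31819975  0.52846273  1.16114026 -0.12169237  1.72637825 -1.99092625] [-0.30187914  0.61412557  0.75529843 -0.13026853  2.0460881  -2.01604568]
0.52 [-0.28063145  0.75255806  0.90533235 -0.20112234  1.96507739 -1.98288403] [-0.26739628  0.89383711  0.40611555 -0.24536682  2.31726904 -2.06128059]
[ 1.29015459e-01 -8.65639480e-03  1.70558844e+00 -4.44089210e-16
  1.44466061e+00  1.69981179e+00]
0.3 [-0.31819975  0.52846273  1.16114026 -0.12169237  1.72637825  1.1506664 ] [-0.30187914  0.61412557  0.75529843 -0.13026853  2.0460881   1.12554697]
0.52 [-0.28063145  0.75255806  0.90533235 -0.20112234  1.96507739  1.15870862] [-0.26739628  0.89383711  0.40611555 -0.24536682  2.31726904  1.08031207]
[[-0.96  0.27 -0.  ]
 [ 0.27  0.96 -0.  ]
 [ 0.   -0.   -1.  ]]
[[  -0.     -0.95   -0.3    84.13]
 [   1.     -0.     -0.     -0.4 ]
 [   0.     -0.3     0.95 -155.94]
 [   0.      0.      0.      1.  ]]
```

```bash
python3 - <<'E'
from h import *
import json
q=quat((1,0),0); out={}
for n,p in(('mug',[520,-195,400]),('fork',[526,120,360])):
    bot.move_ptp(p,q); bot.hold(.2)
    im,s=shot('wrist',n+'.png'); out[n]={k:np.array(s[k]).tolist() for k in('tool_pos','orientation')}
    print(n,s['t'],np.round(s['tool_pos'],1))
json.dump(out,open('poses.json','w'))
a=cv2.imread('pics/mug.png');b=cv2.imread('pics/fork.png')
cv2.imwrite('pics/both.png',cv2.resize(np.hstack([a,b]),(800,300),interpolation=cv2.INTER_AREA))
print(proj('wrist',[[537,-195,115],[526,120,215]],None if 0 else s))
E
```

```text
mug 3.3417 [ 520.1 -194.6  399.9]
fork 4.8 [526.4 118.8 360.1]
[[ 49.50370059 183.94562026]
 [278.42171098 195.18075338]]
```

View pics/mug.png

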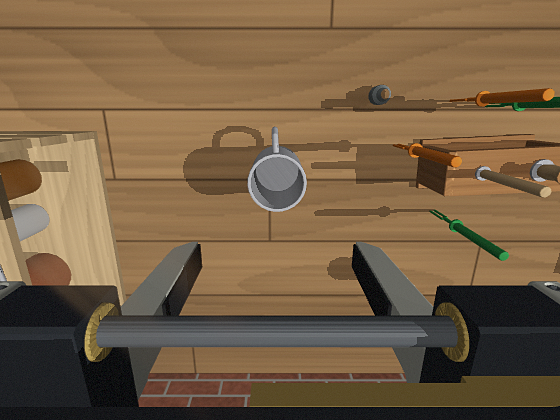

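View pics/fork.png

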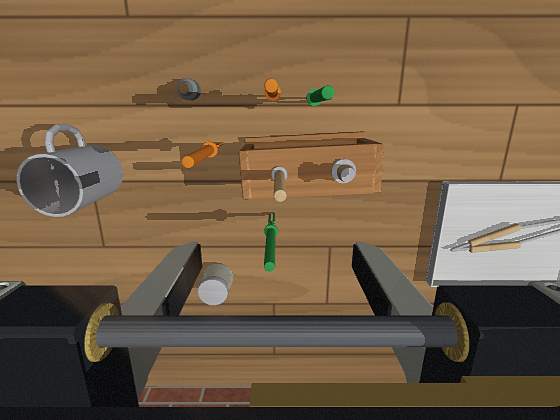

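The wrist picture of the mug has its rim centre near (277,182) and its handle tip at (275,128). In the fork picture the handle end is at (280,196) and the collar at (280,174); the prediction was (278,195), so they agree.

```bash
python3 - <<'E'
from h import *
import json
P=json.load(open('poses.json'))
r=lambda n,uv,z:print(n,uv,z,ray('wrist',uv,z,P[n]).round(1))
for uv in[(249,182),(306,182),(277.5,153),(277.5,211)]:r('mug',uv,115)
r('mug',(275,128),60);r('mug',(275,128),95);r('mug',(276,150),95)
r('fork',(280,196),215);r('fork',(279.5,174),103);r('fork',(343,171),118)
r('fork',(269,267),215);r('fork',(188,161),215);r('fork',(272,88),215);r('fork',(327,93),215)
# handle base vs tip in the top image: handle-mean direction
for uv in [(380,252),(393,252),(386.5,272)]:
  print(uv,ray('top',uv,60).round(1),ray('top',uv,100).round(1))
E
```

```text
mug (249, 182) 115 [ 538.  -237.1  115. ]
mug (306, 182) 115 [ 538. -151.  115.]
mug (277.5, 153) 115 [ 494.4 -194.1  115. ]
mug (277.5, 211) 115 [ 584.2 -194.   115. ]
mug (275, 128) 60 [ 461.8 -198.    60. ]
mug (275, 128) 95 [ 459.9 -197.8   95. ]
mug (276, 150) 95 [ 492.5 -196.3   95. ]
fork (280, 196) 215 [526.9 121.7 215. ]
fork (279.5, 174) 103 [526.4 122.1 103. ]
fork (343, 171) 118 [519.4 207.6 118. ]
fork (269, 267) 215 [610.2 109.3 215. ]
fork (188, 161) 215 [489.9  28.7 215. ]
fork (272, 88) 215 [421.4 114.1 215. ]
fork (327, 93) 215 [426. 166. 215.]
(380, 252) [ 494.8 -188.4   60. ] [ 495.3 -178.2  100. ]
(393, 252) [ 495.  -211.7   60. ] [ 495.5 -200.1  100. ]
(386.5, 272) [ 459.6 -199.6   60. ] [ 462.1 -188.7  100. ]
```

```bash
python3 - <<'E'
from h import *
q=quat((1,0),0)
bot.move_ptp([526.7,121.5,260],q); grip(50); 
bot.move_linear([526.7,121.5,182],velocity=80)
s=readout.sense();print(s['t'],np.round(s['tool_pos'],1))
grip(5,45); s=readout.sense();print(s['t'],s['width'],np.round(s['tool_pos'],1),np.round(s['wrist_force'],1))
bot.move_linear([526.7,121.5,275],velocity=80)
bot.move_linear([526.7,121.5,400],velocity=200); bot.hold(.1)
s=readout.sense();print(s['t'],s['width'],np.round(s['tool_pos'],1),np.round(s['wrist_force'],1))
shot('scene','s1.png');shot('top','t1.png')
a=cv2.imread('pics/s1.png')[0:260,150:400];b=cv2.imread('pics/t1.png')[100:360,80:330]
cv2.imwrite('pics/lift.png',cv2.resize(np.hstack([a,b]),(800,416),interpolation=2))
E
```

```text
7.3167 [527.2 121.5 182.8]
7.9917 13.381556714403272 [526.7 121.5 182. ] [-0.7 -0.1 -0.3]
10.1833 13.242617521671974 [526.1 121.4 397.7] [ 0.8 -0.1 -1. ]
```

View pics/lift.png

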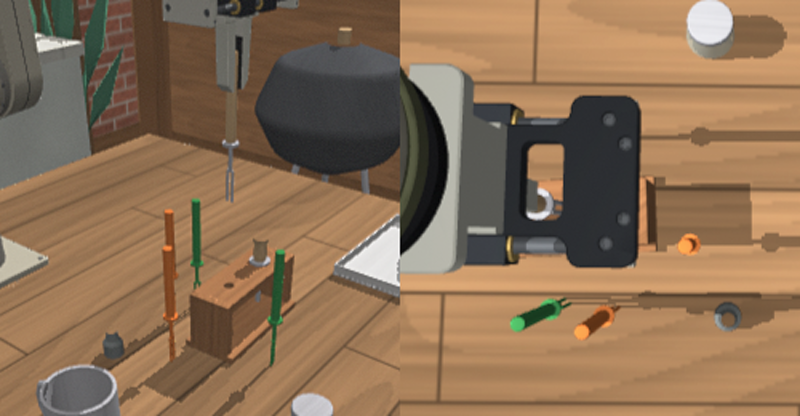

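The fork is held straight and free, tines at about (230,200) in the left crop. The hone is still in the rack. Now I'll carry it over and insert it tilted.

```bash
cat >> h.py <<'E'
M=np.array([538.5,-194.]); U=np.array([1,.05])/np.hypot(1,.05); TH=.5; Q=quat(U,TH)
def tip(s,z,L=162): 
    s=s+L*np.sin(TH); return [*(M+U*s),z+L*np.cos(TH)]
E
python3 - <<'E'
from h import *
print(proj('scene',[526.5,121.5,236]))
W=[(20,260),(40,150),(-23,35),(-15,35),(-29,9)]
print([solve_ik(tip(*w),Q) is not None for w in W])
bot.move_ptp([538,-194,400],quat((1,0),0))
bot.move_linear(tip(*W[0]),Q,velocity=120)
bot.move_linear(tip(*W[1]),velocity=120); bot.hold(.2)
s=readout.sense();print(s['t'],np.round(s['wrist_force'],1),np.round(s['tool_pos'],1),np.round(tip(*W[1]),1))
shot('scene','s2.png');shot('top','t2.png')
print(proj('scene',[*(M+U*40),150]),proj('top',[*(M+U*40),150]))
a=cv2.imread('pics/s2.png')[60:320,100:350];b=cv2.imread('pics/t2.png')[100:360,260:510]
cv2.imwrite('pics/above.png',cv2.resize(np.hstack([a,b]),(800,416),interpolation=2))
E
```

```text
[[292.96832223 125.69345406]]
[True, True, True, True, True]
15.4417 [ 0.6 -0.8 -1.2] [ 656.2 -188.2  293.1] [ 656.  -188.1  292.2]
[[210.93034139 235.3613442 ]] [[396.37661518 199.44228272]]
```

View pics/above.png

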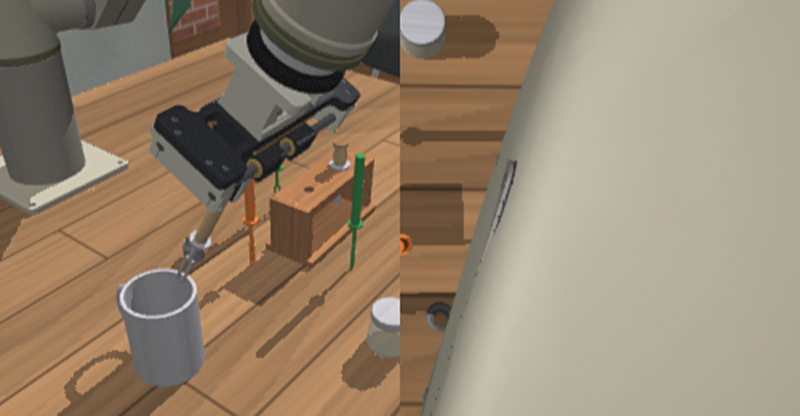

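The tips are at about (181,278) in the crop, where (177,280) was predicted, so the fork hasn't slipped. I'll insert it, watching the forces.

```bash
python3 - <<'E'
from h import *
for w,v in [((-23,35),90),((-15,35),40),((-29,9),50)]:
    bot.move_linear(tip(*w),velocity=v)
    s=readout.sense();print(s['t'],np.round(s['wrist_force'],1),np.round(np.array(s['tool_pos'])-tip(*w),1))
shot('scene','s3.png')
cv2.imwrite('pics/in.png',cv2.resize(cv2.imread('pics/s3.png')[120:320,120:320],(600,600),interpolation=2))
E
```

```text
17.15 [-0.1 -0.  -0.3] [ 0.4 -0.1  0.5]
17.5 [ 0.1  0.2 -2. ] [ 0.3  0.  -0.1]
18.2417 [-1.3 -0.  -0.7] [ 0.  -0.   0.2]
```

View pics/in.png

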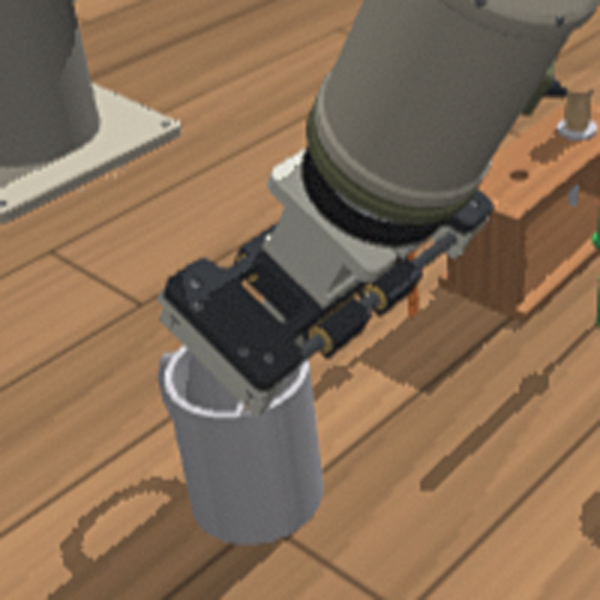

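Forces are near zero and the mug is upright. I'll release and back off along the tool axis.

```bash
python3 - <<'E'
from h import *
grip(34); bot.hold(.4)
s=readout.sense();print(s['t'],s['width'],np.round(s['wrist_force'],1))
bot.move_linear(tip(-29+np.sin(TH)*90,9+np.cos(TH)*90),velocity=70)
bot.move_ptp([560,60,420],quat((1,0),0)); bot.hold(.3)
s=readout.sense();print(s['t'],np.round(s['wrist_force'],1))
shot('scene','s4.png');shot('top','t4.png')
a=cv2.imread('pics/s4.png')[100:360,130:380];b=cv2.imread('pics/t4.png')[80:340,240:490]
cv2.imwrite('pics/end.png',cv2.resize(np.hstack([a,b]),(800,416),interpolation=2))
E
```

```text
19.2667 34.18259135991041 [-0.3  1.2  0.5]
22.225 [-1.1 -0.1 -0.1]
```

View pics/end.png

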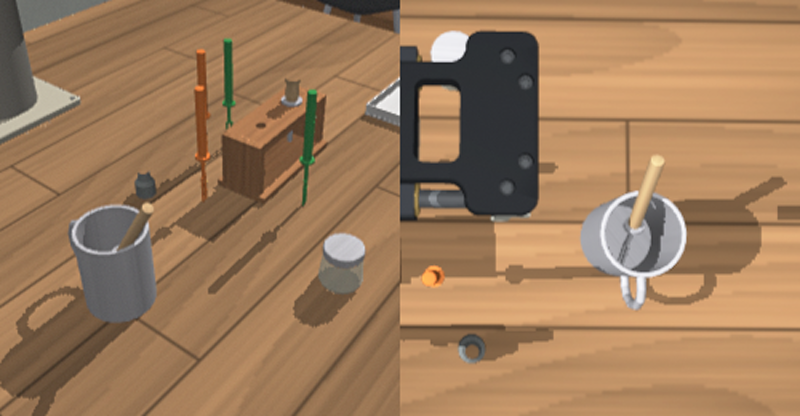

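```bash
python3 -c "
from h import *
bot.close_job(); print(readout.sense()['t'])"
```

```text
the job is handed in; nothing more can be done
the job is handed in; nothing more can be done
```

The bamboo fork is out of the rack and standing points down in the steel mug. It leans on the rim on the far (+x) side, opposite the mug's handle, and I've handed the job in.

- **Final pictures:** The mug is upright, with its rim centre at about (393,226) in the top view against (392,227) at the start. Its handle is free, the hone is still in the rack, and the decoy forks and salt cellar look untouched. In the last top view the gripper hid part of the salt cellar, but the scene view shows it whole, where it was.
- **Forces and time:** The wrist force stayed within about 2 N at every reading. The clock read about 22 s of the 35 s allowed when I took the last pictures, just before handing in.
- **Measurements that disagreed:** My rough first readings of the mug's position from the scene and top cameras differed by about 12 mm. The wrist camera's close look settled it within a couple of millimetres of the top view.
- **Not checked:** I took no pictures after handing in.

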